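# Tip up an end-cap blank and stand it in the welding jig

### The arm

A 6-joint arm with a two-finger parallel gripper is mounted at the origin on the work surface. World frame = base frame: x ahead of the robot, y to its left, z up, the work surface at z = 0. Lengths are in m, angles in degrees, forces in N, time in s.
With the tool pointing down it reaches from about 0.425 to 0.95 m from the base axis. Payload 3.5 kg.
Tool frame: the origin (TCP) lies at the very end of the fingers, on their centre line; the grasp point (between the pads) lies 19 mm behind it (bot.pinch_z is the distance from the TCP to the grasp point, in m); y points along the fingers, x is the direction in which the jaws open and shut, and the axes are right-handed (so a half turn about y gives the same grasp; the last joint's range is limited). The gripper opens to 85 mm and grips with 20 to 120 N. Pads are 22 mm wide; open, the fingers measure 114 mm over their backs; the gripper's body (76 mm by 85 mm) begins 54 mm behind the grasp point. The pads swing forward as they close: fully open they stand 13 mm farther back than shut.
Start: joints at [60.447, 16.404, 90.338, -0, 73.258, -8.594], TCP at [0.241, 0.63, 0.231] pointing down, gripper open.
Joint ranges: [-158.93, 158.93], [-51.34, 127.21], [12.03, 142.37], [-87.48, 267.48], [13.55, 161.25], [-162.69, 162.69]. Speed limits (degrees/s): [159.86, 159.86, 180, 180, 180, 180].

### API

Orientations are given as a 3x3 rotation matrix whose columns are the frame's x, y, z axes.
In Python, from plant import bot gives the robot as it stands.
- The arm moves only by the tool step_arm, never from a script. Its argument "plan" is a list of rows, each a list of 3 entries, a list of its own where there are three numbers: the shift along the tool's x, y, z in m, then the turn about the tool's y in rad, then the opening in per cent of the stroke, from 0 (shut) to 100 (fully open). A call has 1 to 5 rows; each row shifts and turns the commanded pose from where the row before left it, along the tool's axes as they then stand; what a row does not reach is not made up. A row lasts 1/10 s, in which the tool goes at most 50 mm and 8.59 degrees, less where a joint would pass 70% of its speed; a pose out of reach is approached as far as the arm can. A call with a gripper value outside its range is refused whole. The fingers move at their own pace and stop on an object; the grip force is fixed at half the most. Time passes only in rows, so rows that do not move let the fingers close. It gives the time, the measured TCP pose, the force and the opening at its end, in the units of the state.
- bot.get_state(): the state, without advancing time (a new reading comes with each control period).
- bot.grab_frame(name): name is "side" or "top"; returns a dict with "image" (384x512x3 uint8, red, green, blue), "depth" (384x512 float32, m along the optical axis (not along the pixel's ray), 0 where there is no reading), "mtx" (3x3 intrinsics, pixels), "R" (3x3) and "t" (3): a world point X has camera coordinates R X + t. Camera axes: x right, y down, z forward; pixel columns grow to the right and rows downward; lengths in m; the calibration is good to about 2 mm. A picture is of the moment at which its call begins.
- bot.finish_job(): hands the job in, once; it reports no verdict.
Trained networks look in a picture, given as the dict that the camera call returned (one of the last four; its "shot" number tells which), for a name from the list of things; names that differ only in an ending like _2 or _b are one class to them, and where a whole thing is asked for, a point or a joint stands for the part that bears it (a point fixed in the world has none). Each returns a list of dicts, best first, with "conf" (0 to 1); they miss things now and then, are a little off and sometimes report something else, mostly with a low value. They report only what shows in the picture. A call takes as long as a camera call. They do not tell look-alikes from the thing itself.
- bot.boxes_of(thing, picture): "uv" ([column, row] in pixels, amid what is visible of it).
- bot.landmark_of(thing, picture): "uv" ([column, row] in pixels: a listed point, or the origin of a listed thing).
The state is a dict: "t": time; "qpos": joint angles; "qd": joint speeds; "tau": joint torques, N m; "eef_pos": TCP position; "eef_rot": TCP orientation; "ft_force": force on the tool from outside, world axes, zero at the start; "wrist_torque": the same for the moment, N m; "width": finger opening in m.
Only numpy, scipy, OpenCV 4.12 (cv2) and the standard library are available. Lean on these libraries where they do the work, as an engineer would, in place of code of your own. Each camera call takes 0.05 s, during which the arm holds its last target.

### The job

Take the round end-cap blank out of its pocket and stand it on edge in the slot of the welding jig. Press down the free edge that hangs over the pocket's well, so that the blank tips up and stays leaning on the sloping wall by itself; then grip its raised edge, lift it out and lower it upright into the jig's slot until it rests in the cradle, and let go. Do not drop it and do not disturb the other things on the bench.

Things in the scene. Friction and masses are not known exactly. Their poses are not given: they have to be found in the camera images.
- disc: Plain round aluminium end-cap blank, 90 mm diameter, 8 mm thick, about 0.14 kg, no hole. Origin at the centre of its underside as it first lies, z along its axis to the other face. It starts lying flat in the pocket, too wide to grip across.
- disc_center (a point): Middle of the blank (4 mm along the blank's z from its origin).
- pocket: Dark steel tip-up pocket fixed to the bench, 135 x 124 mm, 74 mm high, yaw within 0.35 rad. Origin on the bench under the middle of the tipping edge (x = 0); x points towards the well, z up. Behind the edge a half-round seat, hollow in the middle (ledge 66 mm high, rim 8 mm higher, radius 47.5 mm about x = -8 mm), carries the blank; in front is the well.
- pocket_edge (a point): Middle of the tipping edge, 66 mm above the bench; axes as the pocket's. The flat blank hangs about 37 mm past it, over the open well (95 mm wide between cheeks 74 mm high that end at x = 44 mm). Pressed down some 25 mm past the edge (under 3 N, about 30 mm down) it tips over the edge, slides down the sloping wall and stays leaning there.
- pocket_lean (a point): Where the middle of the blank is when it leans fully on the wall, which slopes down from the edge to +x at 65 degrees from level, 54 mm long, and ends in a ledge square to it, 22 mm deep (outer lip at x = 43 mm, 27 mm above the bench). The blank's raised edge is then 100 mm above the bench, on the -x side; 36 mm of it stands past the tipping edge, free on both faces.
- jig: Fixed welding jig: grey base plate 90 x 130 x 10 mm, two upright steel cheeks 110 mm long and 44 mm high with flared lips up to 56 mm, a 12 mm slot between. Origin on the bench under the middle of the slot; the slot runs along y, a standing blank's axis along x, z up; yaw within 0.4 rad. In the slot two faces sloped 35 degrees cradle the blank and centre it along y.
- jig_seat (a point): Where the middle of the blank is when it stands in the cradle: in the middle of the slot, 57 mm above the bench (lowest point of the blank at 12 mm).
- tube: Bystander: square aluminium tube offcut, 120 x 30 x 30 mm, origin at the middle of its underside, long along x.
- collar: Bystander: steel collar, 56 mm outside, 30 mm bore, 12 mm high, origin at the middle of its underside.
- brush: Bystander: brush lying on the bench.
- wrench: Bystander: wrench lying on the bench.
- hammer: Bystander: hammer lying on the bench.
- can: Bystander: upright white can, 66 mm diameter, 150 mm high, origin at the middle of its underside.
- angle: Bystander: steel angle offcut, 90 x 40 x 40 mm.
Things that resemble listed ones, but are neither listed nor needed, are in the scene too. Leave any pink look-alike of the jig alone.

How it is judged (in metres and radians):
On the way, in this order (a step that is already met when the one before it is completed fails the run):
1. the blank stands tipped up in the well, leaning on the wall by itself, not touched by the fingers (angle between disc's own z axis and vertical between 0.95 and 1.4 rad and distance between disc_center and pocket_lean below 0.012 m and contact force between the fingers and disc below 0.1 N and linear speed of disc below 0.03 m/s), for 0.2 s.
2. the blank is held by the fingers, clear of the pocket (distance between disc_center and pocket_lean above 0.07 m and contact force between the fingers and disc above 1 N and contact force between disc and pocket below 0.1 N), for 0.2 s.
At the end, for the whole second after the job is handed in: The blank stands on edge in the jig's slot: its middle within 8 mm of the seat point, its axis within 0.2 rad of the jig's x, at rest and released (distance between disc_center and jig_seat below 0.008 m and angle between the z axis of disc and the x axis of jig, either way round below 0.2 rad and linear speed of disc below 0.02 m/s and angular speed of disc below 0.2 rad/s); the robot touches nothing.
It fails at once if the blank is dropped or thrown (faster than 1.0 m/s) (linear speed of disc above 1 m/s).
It fails at once if a bystander is moved more than 30 mm (distance of any of tube, collar, brush, wrench, hammer, can, angle from where it was at the start of the episode above 0.03 m).
It also fails if it takes over 48 s, if anything falls off the work surface, if the arm or the gripper's body presses on something with over 40 N, if the wrist force passes 120 N, or if a joint passes its speed limit or range.

## Working session

There is one attempt and no reset: what is moved stays moved. The work goes in short steps, Python scripts to look and compute and a tool call to move; the robot and the scene stay as the last step left them, time stands still between calls to the robot, and variables do not carry over. Pictures are saved under pics/ and viewed, and the job is handed in when it is done.

Besides the shell and the picture viewer there is one more tool, called after ">>>" as a command line: name --argument value ..., lists and objects as JSON in quotes. step_arm: Moves the arm, as the interface text tells. Its arguments: {"type":"object","properties":{"plan":{"type":"array","items":{"type":"array"}}},"required":["plan"]}

```bash
ls; mkdir -p pics
cat > h.py <<'E'
import numpy as np, cv2
from plant import bot
def save(n,im,s=1.5):
    im=cv2.cvtColor(im,cv2.COLOR_RGB2BGR)
    cv2.imwrite(f'pics/{n}.png',cv2.resize(im,None,fx=s,fy=s,interpolation=cv2.INTER_CUBIC))
def cloud(f):
    d=f['depth'];K=np.array(f['mtx']);R=np.array(f['R']);t=np.array(f['t'])
    v,u=np.mgrid[:d.shape[0],:d.shape[1]]
    P=np.stack([(u-K[0,2])/K[0,0]*d,(v-K[1,2])/K[1,1]*d,d],-1)
    W=(P-t)@R
    W[d<=0]=np.nan
    return W
def ray(f,uv,z):
    K=np.array(f['mtx']);R=np.array(f['R']);t=np.array(f['t'])
    d=R.T@np.linalg.inv(K)@np.array([uv[0],uv[1],1.]);c=-R.T@t
    return c+d*(z-c[2])/d[2]
def proj(f,X):
    K=np.array(f['mtx']);p=K@(np.array(f['R'])@np.array(X)+np.array(f['t']));return p[:2]/p[2]
E
python3 - <<'E'
from h import *
np.set_printoptions(precision=4,suppress=True)
a=bot.grab_frame('top');b=bot.grab_frame('side')
save('top0',a['image']);save('side0',b['image'])
import pickle;pickle.dump((a,b),open('f0.pkl','wb'))
for n,f in(('top',a),('side',b)):
    print(n,'cam',-np.array(f['R']).T@np.array(f['t']))
    for th in['disc','pocket','jig','tube','can','pocket_edge','jig_seat','disc_center','pocket_lean']:
        print(th,'L',[(np.round(x['uv'],1).tolist(),round(x['conf'],2)) for x in bot.landmark_of(th,f)][:4])
s=bot.get_state();print(s['t'],s['eef_pos'],s['eef_rot'],s['width'])
E
```

```text
pics
top cam [ 0.4139 -0.0009  0.9496]
disc L [([170.5, 164.4], 0.62), ([320.4, 194.5], 0.52)]
pocket L [([172.7, 170.0], 0.87)]
jig L [([318.8, 197.7], 0.8), ([389.3, 272.6], 0.75), ([196.8, 121.6], 0.18)]
tube L [([246.3, 220.3], 0.56), ([175.8, 168.4], 0.22)]
can L [([403.7, 202.2], 0.68)]
pocket_edge L [([170.8, 165.0], 0.72)]
jig_seat L [([319.4, 193.8], 0.95), ([397.4, 273.1], 0.74)]
disc_center L [([169.7, 164.3], 0.8)]
pocket_lean L [([170.3, 162.0], 0.83)]
side cam [ 0.4743 -0.8664  0.9848]
disc L [([265.1, 134.0], 0.67), ([243.2, 102.8], 0.67)]
pocket L [([267.2, 146.5], 0.67)]
jig L [([166.2, 337.2], 0.88), ([252.2, 255.8], 0.73)]
tube L [([225.0, 199.3], 0.74)]
can L [([252.1, 350.6], 0.92)]
pocket_edge L [([270.3, 131.2], 0.77), ([304.3, 321.7], 0.71)]
jig_seat L [([161.9, 328.5], 0.97), ([249.1, 243.5], 0.61)]
disc_center L []
pocket_lean L [([267.8, 132.1], 0.65)]
1.0 [0.2414 0.6303 0.2313] [[ 0.3577 -0.     -0.9338]
 [ 0.9338  0.      0.3577]
 [ 0.     -1.      0.    ]] 0.08588315198981486
```

View pics/top0.png

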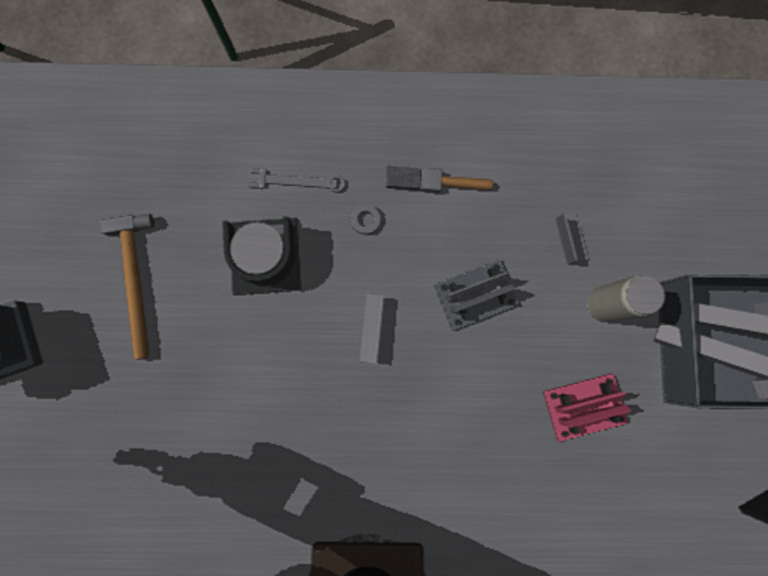

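View pics/side0.png

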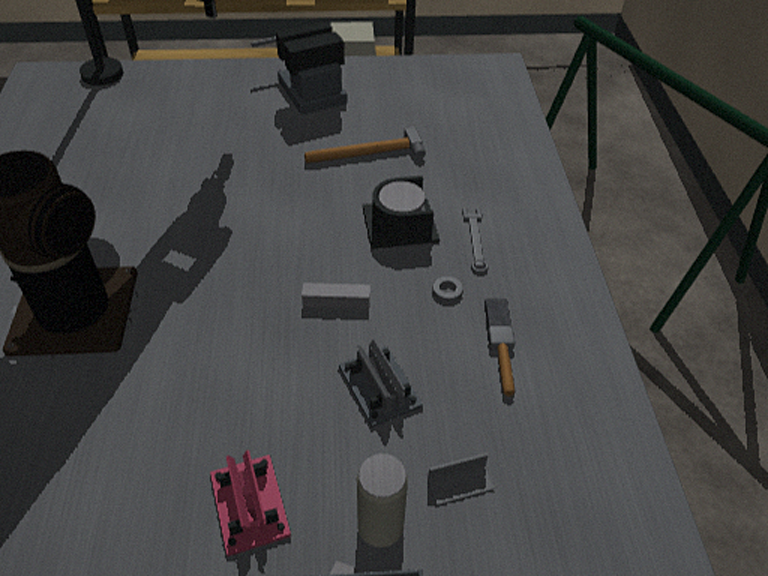

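Run:
```python
from h import *
import pickle
a,b=pickle.load(open('f0.pkl','rb'))
np.set_printoptions(precision=4,suppress=True,linewidth=200)
c=a['image'][135:205,140:215];d=a['image'][165:225,282:355]
A=cv2.convertScaleAbs(cv2.resize(c,(400,400),interpolation=cv2.INTER_CUBIC),alpha=2)
B=cv2.convertScaleAbs(cv2.resize(d,(400,400),interpolation=cv2.INTER_CUBIC),alpha=2)
save('crop1',np.hstack([A,B]),1)
s1=b['image'][110:170,235:300];s2=b['image'][220:295,220:285]
A=cv2.convertScaleAbs(cv2.resize(s1,(400,400),interpolation=cv2.INTER_CUBIC),alpha=2)
B=cv2.convertScaleAbs(cv2.resize(s2,(400,400),interpolation=cv2.INTER_CUBIC),alpha=2)
save('crop2',np.hstack([A,B]),1)
W=cloud(a)
print((W[140:202:2,145:205:2,2]*1000).round().astype(int))
```

```text
[[                   3                   -2                    0                    1                    0                    0                    2                    2                   -2
                     0                    2                   -3                    0                    0                    2                    1                    0                    1
                     3                    0                    1                   -2                    3                    1                    0                   -1                    1
                    -3                   -2                   -2]
 [                   0                   -2                    0                    1                   -1                   -2                    0                   -2                    1
                     3                   -2                    0                   -1                    1                    1                    0                    1                   -3
                    -1                   -2                    0               
[... 18070 characters left out ...]
 [                   0                    0                   -1                    0                    0                    1                    0                    0                   -3
                     0                   -2                   -1                    0                    1                    2                    1                    0                    1
                     1                    0                    0                    1                    0                   -2                   -2                   -1                   -1
                    -1                    0                   -2]]<stdin>:14: RuntimeWarning: invalid value encountered in cast
```

View pics/crop1.png

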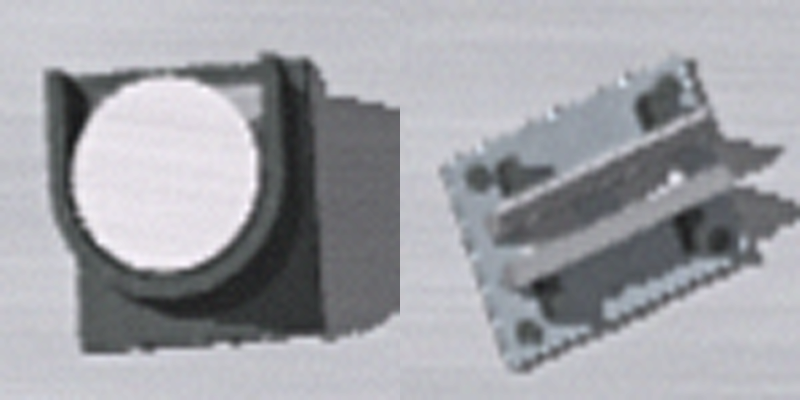

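View pics/crop2.png

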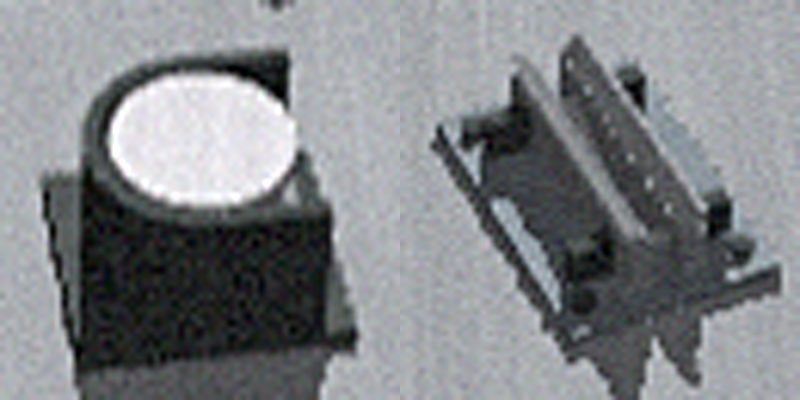

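Run:
```python
from h import *
import pickle
a,b=pickle.load(open('f0.pkl','rb'))
np.set_printoptions(precision=4,suppress=True,linewidth=160)
for nm,f in(('top',a),('side',b)):
    W=cloud(f);im=f['image'].astype(int);g=im.sum(2)/3
    for n,c in(('pocket',ray(a,(172.7,168),0.04)),('jig',ray(a,(318.8,197.7),.03))):
        near=np.hypot(W[...,0]-c[0],W[...,1]-c[1])<0.11
        m=near&(W[...,2]>0.006)
        k,l,st,_=cv2.connectedComponentsWithStats(m.astype(np.uint8),connectivity=4)
        m=l==1+np.argmax(st[1:,4])
        r=cv2.minAreaRect(W[m][:,:2].astype(np.float32)*1000)
        print(nm,n,'rect',np.array(r[0])/1000,r[1],r[2])
        if n=='jig':
            h=W[m&(W[...,2]>.035)]
            r=cv2.minAreaRect(h[:,:2].astype(np.float32)*1000)
            print('  cheeks',len(h),np.array(r[0])/1000,r[1],r[2])
        else:
            h=m&(W[...,2]>.069)
            r=cv2.minAreaRect(W[h][:,:2].astype(np.float32)*1000)
            print('  top',h.sum(),np.array(r[0])/1000,r[1],r[2])
            d=(h&(g>75)).astype(np.uint8)
            print('  lum disc/rim',np.percentile(g[h],[5,20,40,60,80,95]))
            cs,_=cv2.findContours(d,cv2.RETR_EXTERNAL,cv2.CHAIN_APPROX_NONE);cc=max(cs,key=cv2.contourArea)
            e=np.array([ray(f,p,.074)[:2] for p in cc[:,0].astype(float)])
            el=cv2.fitEllipse(e.astype(np.float32)*1000);print('  disc',np.array(el[0])/1000,el[1])
            c0=np.array(el[0])/1000
            P=W[h&(g<75)][:,:2]-c0
            best=[]
            for y in np.arange(-25,25.1,.5):
                q=np.deg2rad(y);X=P@[np.cos(q),np.sin(q)];Y=P@[-np.sin(q),np.cos(q)]
                s=X>.005; Yl=Y[s&(Y>.04)];Yr=Y[s&(Y<-.04)]
                best.append((Yl.std()+Yr.std(),y,Yl.mean(),Yr.mean(),X.max(),np.percentile(X,99.),len(Yl),len(Yr)))
            print('  yaw',np.array(sorted(best)[:4]))
```

```text
top pocket rect [0.5963 0.2004] (135.13543701171875, 123.77447509765625) 5.4821457862854
  top 1335 [0.5944 0.2004] (108.86174774169922, 112.10187530517578) 5.590941905975342
  lum disc/rim [ 37.3333  45.3333 111.6667 113.6667 115.     116.6667]
  disc [0.5973 0.2005] (86.14494323730469, 86.93334197998047)
  yaw [[ 0.0054  4.5     0.0517 -0.0514  0.0525  0.0503 62.     66.    ]
 [ 0.0054  7.      0.0503 -0.0527  0.0526  0.0503 64.     62.    ]
 [ 0.0054  6.      0.0508 -0.0521  0.0517  0.0507 63.     64.    ]
 [ 0.0054  6.5     0.0506 -0.0524  0.0521  0.0504 63.     64.    ]]
top jig rect [ 0.5314 -0.189 ] (89.80181884765625, 130.65232849121094) 22.159921646118164
  cheeks 415 [ 0.5309 -0.1891] (67.24900817871094, 110.12752532958984) 22.53197479248047
side pocket rect [0.5949 0.1978] (134.694091796875, 130.9275360107422) 5.636744499206543
  top 810 [0.5921 0.1994] (107.51434326171875, 118.70331573486328) 5.530287742614746
  lum disc/rim [ 18.15    38.      80.     113.6667 117.     122.5167]
  disc [0.5961 0.201 ] (86.00010681152344, 86.18732452392578)
  yaw [[ 0.0076  0.      0.0515 -0.051   0.0543  0.0515 46.     70.    ]
 [ 0.0077 -0.5     0.0517 -0.0508  0.0547  0.0519 46.     71.    ]
 [ 0.0077 -1.5     0.0521 -0.0504  0.0555  0.0528 44.     70.    ]
 [ 0.0078  1.5     0.0506 -0.0516  0.0531  0.0502 47.     67.    ]]
side jig rect [ 0.5255 -0.1835] (94.61253356933594, 149.17591857910156) 23.61077308654785
  cheeks 614 [ 0.5295 -0.1901] (68.93547058105469, 112.95268249511719) 21.82996940612793
```

>>> step_arm --plan '[[[0,0,0],-0.15,0],[[0,0,0],-0.15,0],[[0,0,0],-0.12,0],[[0,0,0],-0.042,0]]'

```text
t: 1.4
eef_pos: [0.2414, 0.6303, 0.2313]
eef_rot: [[-0.099, -0.0, -0.995], [0.995, 0.0, -0.099], [0.0, -1.0, 0.0]]
ft_force: [-0.8, -0.3, -0.3]
width: 0.0281
```

```bash
cat >> h.py <<'E'
np.set_printoptions(precision=4,suppress=True,linewidth=160)
PY=np.deg2rad(5.5); E0=np.array([.605,.2013,0]); PR=np.array([[np.cos(PY),-np.sin(PY),0],[np.sin(PY),np.cos(PY),0],[0,0,1]])
JY=np.deg2rad(22.3); J0=np.array([.531,-.189,0]); JR=np.array([[np.cos(JY),-np.sin(JY),0],[np.sin(JY),np.cos(JY),0],[0,0,1]])
def pk(x,y,z): return E0+PR@np.array([x,y,z])/1000
def jg(x,y,z): return J0+JR@np.array([x,y,z])/1000
def go(T,yaw=None):
    s=bot.get_state();R=np.array(s['eef_rot']);p=np.array(s['eef_pos'])
    cy=np.rad2deg(np.arctan2(R[1,0],R[0,0]))
    print('t',s['t'],'p',p,'yaw',cy,'w',s['width'],'F',np.array(s['ft_force']),'q',np.array(s['qpos']).round(1))
    print('inpocket mm',PR.T@(p-E0)*1000,'injig',JR.T@(p-J0)*1000)
    if T is not None: print('d_tool',R.T@(np.array(T)-p))
    if yaw is not None: print('turn',-np.deg2rad((yaw-cy+180)%360-180))
E
python3 -c "
from h import *
go(pk(26,0,150),95.5)"
```

```text
t 1.4 p [0.2414 0.6303 0.2313] yaw 95.68741144310972 w 0.02811807372710499 F [-0.808  -0.2585 -0.3407] q [ 60.4  16.4  90.3   0.   73.3 -35.2]
inpocket mm [-320.803   461.9125  231.3274] injig [ 42.9637 867.9497 231.3274]
d_tool [-0.463   0.0813 -0.3453]
turn 0.0032709467381789726
```

>>> step_arm --plan '[[[-0.036,0,-0.027],0,0],[[-0.036,0,-0.027],0,0],[[-0.036,0,-0.027],0,0],[[-0.036,0,-0.027],0,0],[[-0.036,0,-0.027],0,0]]'

```text
t: 1.9
eef_pos: [0.394, 0.4628, 0.2316]
eef_rot: [[-0.096, 0.0, -0.995], [0.995, 0.0, -0.096], [0.0, -1.0, -0.0]]
ft_force: [1.5, 1.0, -0.1]
width: -0.0002
```

>>> step_arm --plan '[[[-0.036,0,-0.027],0,0],[[-0.036,0,-0.027],0,0],[[-0.036,0,-0.027],0,0],[[-0.036,0,-0.027],0,0],[[-0.036,0,-0.027],0,0]]'

```text
t: 2.4
eef_pos: [0.5458, 0.2964, 0.2316]
eef_rot: [[-0.096, 0.001, -0.995], [0.995, 0.0, -0.096], [0.0, -1.0, -0.001]]
ft_force: [-0.8, 0.2, 0.2]
width: 0.0003
```

>>> step_arm --plan '[[[-0.036,0.02,-0.027],0,0],[[-0.036,0.03,-0.027],0,0],[[-0.031,0.03,-0.021],0,0],[[0,0,0],0,0]]'

```text
t: 2.8
eef_pos: [0.6265, 0.2006, 0.1476]
eef_rot: [[-0.091, -0.008, -0.996], [0.996, -0.003, -0.091], [-0.002, -1.0, 0.009]]
ft_force: [-0.4, 0.5, -0.5]
width: -0.0002
```

```bash
python3 -c "
from h import *
go(pk(26,0,90),95.5)
a=bot.grab_frame('top');b=bot.grab_frame('side')
save('top1',a['image'][90:250,80:260],3);save('side1',b['image'][50:200,200:340],4)"
```

```text
t 2.8 p [0.6265 0.2006 0.1476] yaw 95.21806645322727 w -0.0002472010444050415 F [-0.3811  0.4999 -0.5369] q [  9.   18.9  96.4  -0.1  65.3 -86.2]
inpocket mm [ 21.366   -2.7954 147.6334] injig [236.2134 324.178  147.6334]
d_tool [ 0.0029  0.0576 -0.0051]
turn -0.004920668663009645
```

View pics/side1.png

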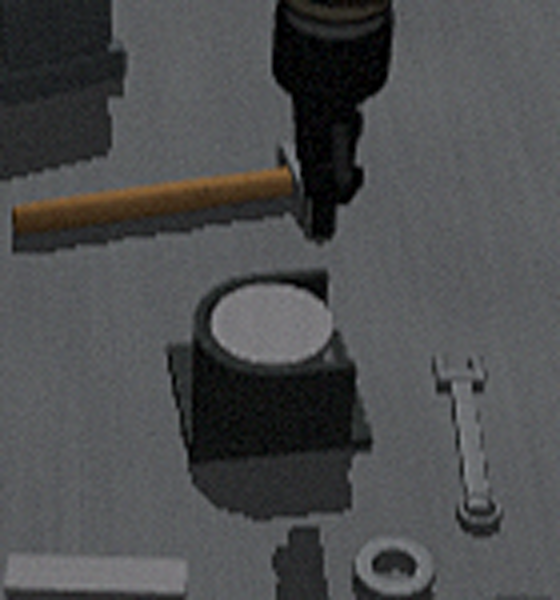

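View pics/top1.png

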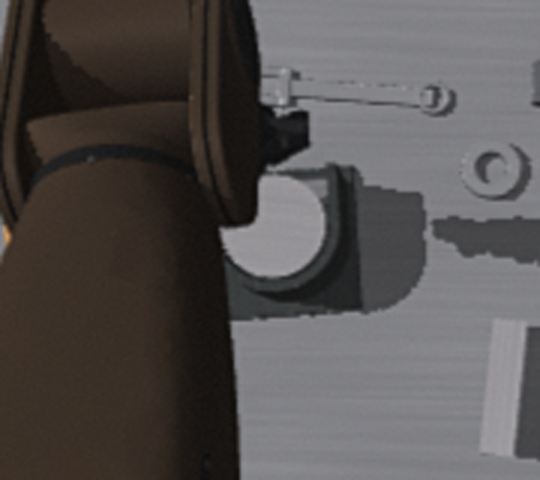

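>>> step_arm --plan '[[[0,0.03,0],0,0],[[0,0.028,0],0,0],[[0,0,0],0,0],[[0,0,0],0,0]]'

```text
t: 3.3
eef_pos: [0.6269, 0.2064, 0.097]
eef_rot: [[-0.098, 0.001, -0.995], [0.995, 0.0, -0.098], [0.0, -1.0, -0.001]]
ft_force: [-0.3, -0.3, 1.3]
width: 0.0001
```

```bash
python3 -c "
from h import *
go(pk(26,0,80),95.5)"
```

```text
t 3.3 p [0.6269 0.2064 0.097 ] yaw 95.60211109164902 w 0.00011447202421905119 F [-0.3033 -0.3049  1.2654] q [  9.4  22.1  97.9   0.   59.9 -86.2]
inpocket mm [22.3102  2.9692 96.9611] injig [238.7834 329.4237  96.9611]
d_tool [-0.003   0.017  -0.0037]
turn 0.001782174752081112
```

>>> step_arm --plan '[[[-0.003,0.01,-0.004],0,0],[[0,0.005,0],0,0],[[0,0.005,0],0,0],[[0,0.004,0],0,0],[[0,0.004,0],0,0]]'

```text
t: 3.8
eef_pos: [0.6316, 0.2025, 0.0676]
eef_rot: [[-0.096, 0.001, -0.995], [0.995, 0.0, -0.096], [0.0, -1.0, -0.001]]
ft_force: [0.3, -0.6, 0.3]
width: 0.0003
```

```bash
python3 -c "
from h import *
go(pk(26,0,45),95.5)
b=bot.grab_frame('side')
save('side2',b['image'][50:200,200:340],4)"
```

```text
t 3.8 p [0.6316 0.2025 0.0676] yaw 95.50483429627938 w 0.00025509617250394707 F [ 0.3444 -0.5906  0.28  ] q [  9.   24.6  98.    0.   57.3 -86.5]
inpocket mm [26.6142 -1.3285 67.5844] injig [241.6616 324.0654  67.5844]
d_tool [0.0013 0.0226 0.0006]
turn 8.437438709240911e-05
```

View pics/side2.png

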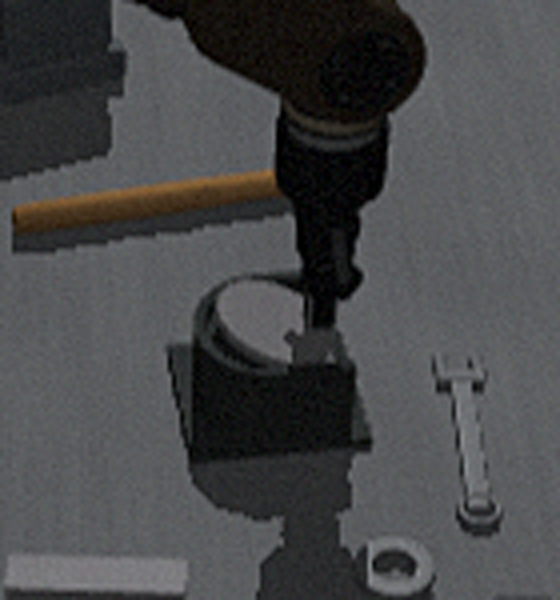

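The blank is tilting: its back edge (crop 245,285) has risen off the seat while the fingertips (315,330) push the front. I'm continuing down.

>>> step_arm --plan '[[[0,0.005,0],0,0],[[0,0.004,0],0,0],[[0,0.004,0],0,0],[[0,0.003,0],0,0],[[0,0.003,0],0,0]]'

```text
t: 4.35
eef_pos: [0.6332, 0.2027, 0.0501]
eef_rot: [[-0.096, 0.005, -0.995], [0.995, 0.001, -0.096], [0.0, -1.0, -0.005]]
ft_force: [3.2, -0.5, 5.7]
width: 0.0002
```

```bash
python3 -c "
from h import *
go(pk(26,0,42),95.5)
b=bot.grab_frame('side')
save('side3',b['image'][50:200,200:340],4)"
```

```text
t 4.35 p [0.6332 0.2027 0.0501] yaw 95.51327020920765 w 0.00021373082840207044 F [ 3.1898 -0.5001  5.672 ] q [  9.   26.   98.2  -0.   55.5 -86.5]
inpocket mm [28.1598 -1.2591 50.0889] injig [243.1613 323.6851  50.0889]
d_tool [0.0013 0.0081 0.0022]
turn 0.00023160884310166174
```

View pics/side3.png

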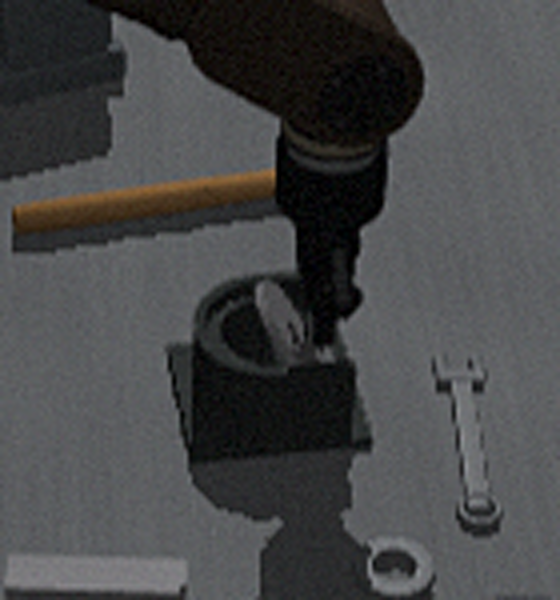

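>>> step_arm --plan '[[[0,-0.005,0.0],0,0],[[0,-0.01,0],0,0],[[0,-0.02,0],0,0],[[0,-0.03,0],0,0],[[0,-0.03,0],0,0]]'

```text
t: 4.9
eef_pos: [0.6302, 0.2024, 0.144]
eef_rot: [[-0.096, -0.003, -0.995], [0.995, -0.0, -0.096], [-0.0, -1.0, 0.003]]
ft_force: [0.1, 0.1, -0.0]
width: -0.0
```

```bash
python3 -c "
from h import *
go(pk(26,0,140),95.5)
b=bot.grab_frame('side')
save('side4',b['image'][50:200,200:340],4)
W=cloud(b)
c=(W[...,2]>.078)&(W[...,2]<.104)&(np.hypot(W[...,0]-.6,W[...,1]-.2)<.06)
P=(W[c]-E0)@PR*1000
print(len(P));print(P[np.argsort(-P[:,2])][:25:3]);print(P.mean(0))
print([(x['uv'],x['conf']) for x in bot.landmark_of('disc_center',b)],proj(b,pk(7.4,0,59.5)))"
```

```text
t 4.9 p [0.6302 0.2024 0.144 ] yaw 95.51759140283919 w -4.8649805741839346e-05 F [ 0.0662  0.1088 -0.0159] q [  9.   19.4  96.1   0.   64.7 -86.5]
inpocket mm [ 25.1728  -1.298  143.9981] injig [240.2905 324.5113 143.9981]
d_tool [ 0.0013  0.004  -0.0008]
turn 0.0003070278995882481
127
[[-18.3855  -5.0041 103.155 ]
 [-14.195    1.8185 100.7458]
 [-13.3007   6.7358 100.3022]
 [-15.7844 -23.3116  99.7146]
 [-13.3665  -9.9726  99.335 ]
 [-15.0141  13.2259  98.9048]
 [-11.5252   0.0254  98.2329]
 [-17.7193  -2.3342  97.2196]
 [-10.8038  20.0005  96.6273]]
[-13.8444  -8.3744  87.9054]
[([273.2, 132.2], 0.48), ([268.7, 133.6], 0.23)] [272.9074 133.7296]
```

View pics/side4.png

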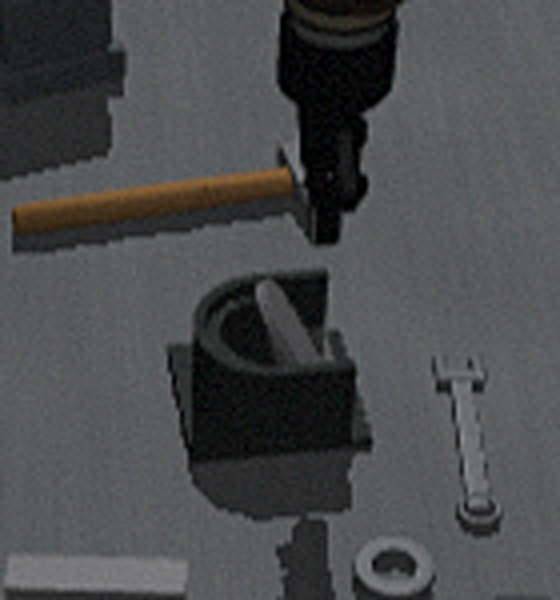

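>>> step_arm --plan '[[[0,0,0.02],0.143,53],[[0,0,0.01],0.143,53],[[0,0,0],0.143,53],[[0,0,0],0.143,53],[[0,0,0],0.143,53]]'

```text
t: 5.5
eef_pos: [0.6003, 0.201, 0.1426]
eef_rot: [[0.585, -0.002, -0.811], [0.811, -0.0, 0.585], [-0.002, -1.0, 0.002]]
ft_force: [-0.1, -0.1, -0.1]
width: 0.0454
```

>>> step_arm --plan '[[[0,0,0],0.143,53],[[0,0,0],0.143,53],[[0,0,0],0.143,53],[[0,0,0],0.143,53],[[0,0,0],0.143,53]]'

```text
t: 6.0
eef_pos: [0.6004, 0.201, 0.1425]
eef_rot: [[0.973, -0.002, -0.229], [0.229, -0.0, 0.973], [-0.002, -1.0, 0.0]]
ft_force: [-0.2, -0.2, 0.1]
width: 0.0453
```

>>> step_arm --plan '[[[0,0,0],0.141,53],[[0,0,0],0,53],[[0,0,0],0,53]]'

```text
t: 6.3
eef_pos: [0.6008, 0.201, 0.1429]
eef_rot: [[0.995, -0.001, -0.099], [0.099, -0.0, 0.995], [-0.001, -1.0, -0.0]]
ft_force: [0.8, -0.9, -0.1]
width: 0.0451
```

```bash
python3 -c "
from h import *
go(pk(-5,0,100),5.5)
b=bot.grab_frame('side')
save('side5',b['image'][50:200,200:340],4)
a=bot.grab_frame('top')
save('top5',a['image'][90:250,80:260],3)
"
```

```text
t 6.3 p [0.6008 0.201  0.1429] yaw 5.675109189643526 w 0.04514648213692758 F [ 0.8409 -0.9099 -0.1466] q [  9.3  16.1 100.4  -0.   63.6   3.7]
inpocket mm [ -4.2337   0.1325 142.9205] injig [212.5526 334.3801 142.9205]
d_tool [-0.0007  0.0429 -0.0001]
turn 0.0030562319097788503
```

View pics/side5.png

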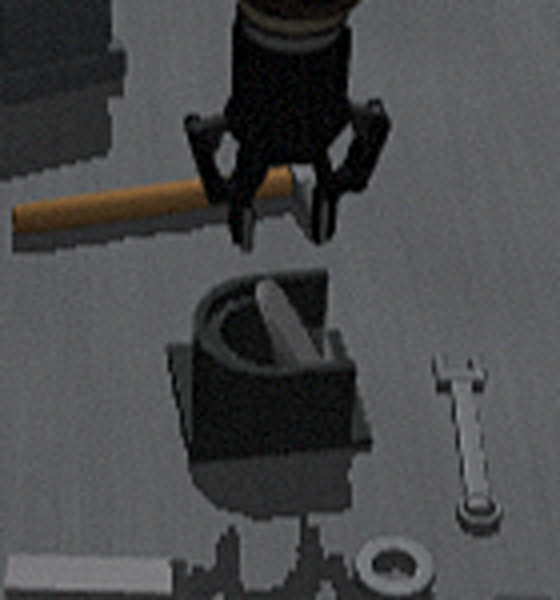

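View pics/top5.png

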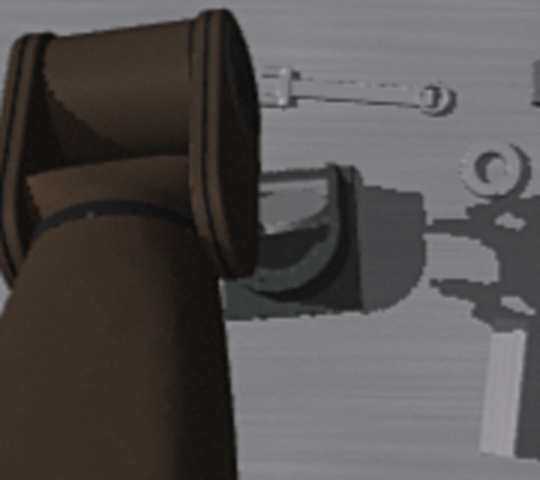

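Side crop: the blank leans with its top edge at (265,285), and the open fingers (245/320,245) straddle it. I'm descending.

>>> step_arm --plan '[[[0,0.03,0],0,53],[[0,0.02,0],0,53],[[0,0.016,0],0,53],[[0,0,0],0,53],[[0,0,0],0,53]]'

```text
t: 6.9
eef_pos: [0.6015, 0.2011, 0.0777]
eef_rot: [[0.995, -0.0, -0.096], [0.096, -0.0, 0.995], [-0.0, -1.0, -0.0]]
ft_force: [0.1, 0.3, 0.9]
width: 0.0452
```

```bash
python3 -c "
from h import *
go(pk(-3,0,77),5.5)
b=bot.grab_frame('side')
save('side6',b['image'][50:200,200:340],4)
"
```

```text
t 6.9 p [0.6015 0.2011 0.0777] yaw 5.529638119071785 w 0.04523087569595545 F [0.0628 0.2918 0.9381] q [  9.3  20.7 102.2  -0.   57.2   3.8]
inpocket mm [-3.463   0.1475 77.7285] injig [213.2947 334.1717  77.7285]
d_tool [ 0.0005  0.0007 -0.0001]
turn 0.0005172827619008772
```

View pics/side6.png

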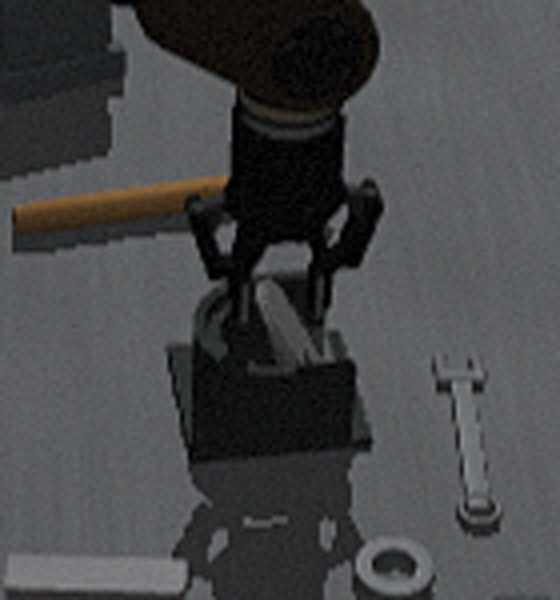

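>>> step_arm --plan '[[[0,0,0],0,28],[[0,0,0],0,28],[[0.004,0,0],0,27],[[0.003,0,0],0,26],[[0.003,0,0],0,25]]'

```text
t: 7.45
eef_pos: [0.6118, 0.2021, 0.0778]
eef_rot: [[0.995, 0.0, -0.096], [0.096, 0.0, 0.995], [0.0, -1.0, -0.0]]
ft_force: [-0.1, -0.0, -0.1]
width: 0.021
```

```bash
python3 -c "
from h import *
go(None)
b=bot.grab_frame('side')
save('side7',b['image'][70:170,230:320],6)
"
```

```text
t 7.45 p [0.6118 0.2021 0.0778] yaw 5.501558140185644 w 0.020964185420950174 F [-0.1059 -0.0006 -0.0792] q [  9.3  21.8 100.7  -0.   57.5   3.8]
inpocket mm [ 6.8349  0.1182 77.8415] injig [223.1446 331.1672  77.8415]
```

View pics/side7.png

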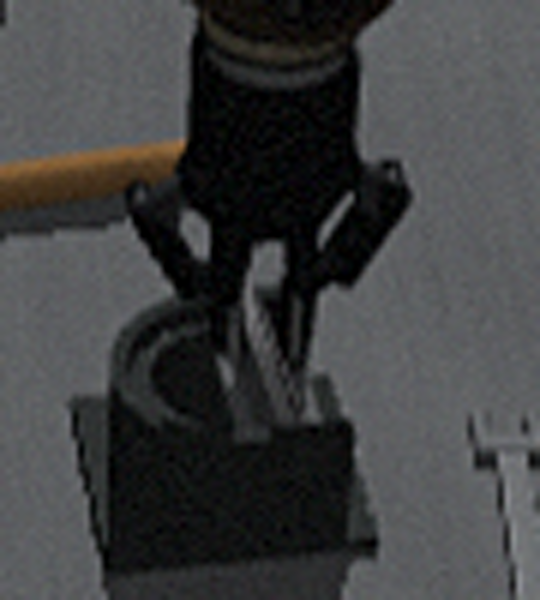

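>>> step_arm --plan '[[[0.003,0,0],0,24],[[0.003,0,0],0,22],[[0.003,0,0],0,20],[[0.002,0,0],0,18],[[0.002,0,0],0,16]]'

```text
t: 8.0
eef_pos: [0.6245, 0.2033, 0.0776]
eef_rot: [[0.995, 0.0, -0.096], [0.096, 0.0, 0.995], [0.0, -1.0, -0.0]]
ft_force: [-0.5, 1.0, -0.7]
width: 0.0137
```

```bash
python3 -c "
from h import *
go(None)
b=bot.grab_frame('side')
save('side8',b['image'][70:170,230:320],6)
"
```

```text
t 8.0 p [0.6245 0.2033 0.0776] yaw 5.5004486776715655 w 0.013661650654947665 F [-0.4601  0.9806 -0.7166] q [ 9.2 23.2 98.8 -0.  58.   3.7]
inpocket mm [19.6338  0.1092 77.5906] injig [235.3946 327.4594  77.5906]
```

View pics/side8.png

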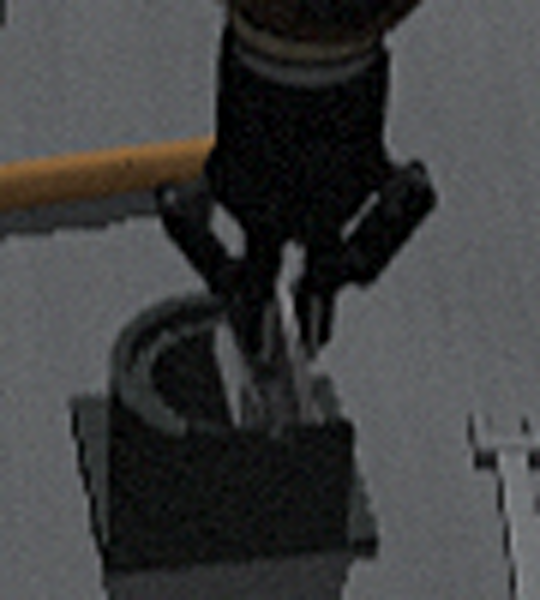

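>>> step_arm --plan '[[[0.002,0,0],0,14],[[0.002,0,0],0,11],[[0,0,0],0,0],[[0,0,0],0,0],[[0,0,0],0,0]]'

```text
t: 8.55
eef_pos: [0.6286, 0.2037, 0.0778]
eef_rot: [[0.995, 0.001, -0.096], [0.096, 0.0, 0.995], [0.001, -1.0, 0.0]]
ft_force: [1.0, 0.1, 0.3]
width: 0.0072
```

```bash
python3 -c "
from h import *
go(None)
b=bot.grab_frame('side')
save('side9',b['image'][70:170,230:320],6)
"
```

```text
t 8.55 p [0.6286 0.2037 0.0778] yaw 5.500527756914341 w 0.007196384414077572 F [1.0038 0.1309 0.3121] q [ 9.2 23.6 98.2 -0.  58.1  3.7]
inpocket mm [23.6974  0.0982 77.7639] injig [239.2817 326.2743  77.7639]
```

View pics/side9.png

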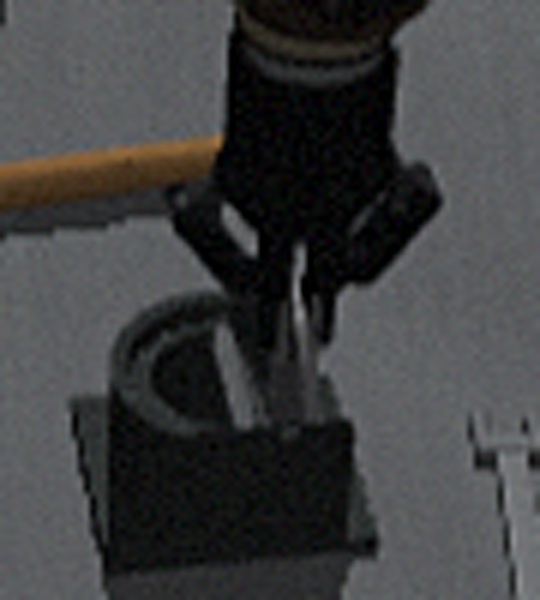

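>>> step_arm --plan '[[[0,-0.005,0],0,0],[[0,-0.015,0],0,0],[[0,-0.03,0],0,0],[[0,-0.04,0],0,0],[[0,-0.04,0],0,0]]'

```text
t: 9.1
eef_pos: [0.6275, 0.2036, 0.2093]
eef_rot: [[0.995, -0.002, -0.096], [0.096, -0.0, 0.995], [-0.002, -1.0, -0.0]]
ft_force: [1.2, 0.5, -1.3]
width: 0.0074
```

>>> step_arm --plan '[[[0,-0.02,0],0,0],[[0,0,0],0,0],[[0,0,0],0,0]]'

```text
t: 9.4
eef_pos: [0.6278, 0.2036, 0.2277]
eef_rot: [[0.995, -0.0, -0.096], [0.096, -0.0, 0.995], [-0.0, -1.0, -0.0]]
ft_force: [-0.0, -0.4, -1.2]
width: 0.0072
```

```bash
python3 -c "
from h import *
go(jg(0,0,200),22.3)
b=bot.grab_frame('side')
save('side10',b['image'][40:170,210:340],5)
"
```

```text
t 9.4 p [0.6278 0.2036 0.2277] yaw 5.5013558636482 w 0.007206102928332687 F [-0.0215 -0.3789 -1.2081] q [ 9.2 14.7 92.8  0.  72.5  3.7]
inpocket mm [ 22.9513   0.1214 227.7298] injig [238.574  326.5122 227.7298]
d_tool [-0.134   0.0277 -0.3815]
turn -0.2931916500501784
```

View pics/side10.png

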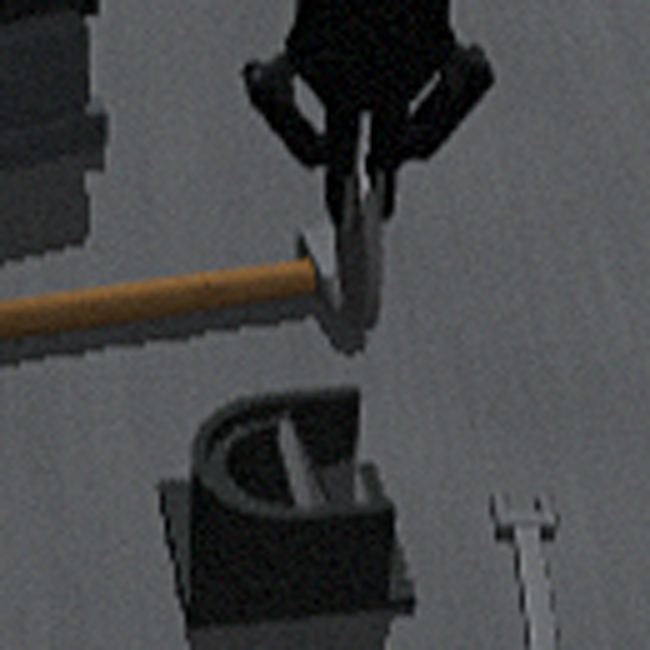

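>>> step_arm --plan '[[[0,0,0],-0.1,0],[[0,0,0],-0.1,0],[[0,0,0],-0.093,0],[[0,0,0],0,0]]'

```text
t: 9.85
eef_pos: [0.6269, 0.2034, 0.2244]
eef_rot: [[0.925, -0.005, -0.379], [0.379, -0.001, 0.925], [-0.005, -1.0, 0.001]]
ft_force: [-0.5, -0.3, -1.2]
width: 0.0073
```

```bash
python3 -c "
from h import *
go(jg(0,0,190),22.3)"
```

```text
t 9.85 p [0.6269 0.2034 0.2244] yaw 22.27896088797018 w 0.007294868086768016 F [-0.5488 -0.3378 -1.152 ] q [  9.2  14.9  92.9   0.   72.5 -13.1]
inpocket mm [ 21.9711   0.0168 224.3763] injig [237.6054 326.6953 224.3763]
d_tool [-0.2373  0.0352 -0.3268]
turn -0.00036720177661640145
```

>>> step_arm --plan '[[[-0.01,0,-0.014],0,0],[[-0.02,0,-0.027],0,0],[[-0.02,0,-0.028],0,0],[[-0.02,0,-0.028],0,0],[[-0.02,0,-0.028],0,0]]'

```text
t: 10.35
eef_pos: [0.591, 0.0519, 0.2265]
eef_rot: [[0.926, -0.002, -0.378], [0.378, -0.0, 0.926], [-0.002, -1.0, 0.0]]
ft_force: [-0.6, 0.1, -2.1]
width: 0.0069
```

>>> step_arm --plan '[[[-0.02,0,-0.028],0,0],[[-0.02,0,-0.028],0,0],[[-0.02,0,-0.028],0,0],[[-0.02,0,-0.028],0,0],[[-0.02,0,-0.028],0,0]]'

```text
t: 10.85
eef_pos: [0.5514, -0.1154, 0.2267]
eef_rot: [[0.926, -0.002, -0.377], [0.377, 0.0, 0.926], [-0.001, -1.0, 0.001]]
ft_force: [0.6, -0.9, -1.7]
width: 0.007
```

>>> step_arm --plan '[[[-0.02,0,-0.028],0,0],[[-0.016,0,-0.02],0,0],[[-0.01,0,-0.014],0,0],[[0,0,0],0,0],[[0,0,0],0,0]]'

```text
t: 11.35
eef_pos: [0.5335, -0.1883, 0.2271]
eef_rot: [[0.926, -0.001, -0.378], [0.378, 0.001, 0.926], [-0.0, -1.0, 0.001]]
ft_force: [-0.1, -0.1, -1.2]
width: 0.0069
```

```bash
python3 -c "
from h import *
go(jg(0,0,150),22.3)
b=bot.grab_frame('side');a=bot.grab_frame('top')
import pickle;pickle.dump((a,b),open('f1.pkl','wb'))
save('side11',b['image'][150:300,170:320],4);save('top11',a['image'][120:270,240:420],4)
W=cloud(b);g=b['image'].mean(2)
p=bot.get_state()['eef_pos']
P=(W-J0)@JR*1000
m=(P[...,2]>p[2]*1000-75)&(P[...,2]<p[2]*1000-3)&(abs(P[...,0])<30)&(abs(P[...,1])<60)
Q=P[m];print(m.sum())
for z in range(int(p[2]*1000)-70,int(p[2]*1000),8):
    s=Q[(Q[:,2]>=z)&(Q[:,2]<z+8)]
    if len(s): print(z,len(s),np.median(s,0),s[:,1].min(),s[:,1].max())
"
```

```text
t 11.35 p [ 0.5335 -0.1883  0.2271] yaw 22.211677448317026 w 0.006911300848686323 F [-0.0577 -0.0926 -1.2356] q [-29.7   2.9 106.1   0.   71.  -51.9]
inpocket mm [-108.4771 -380.9267  227.1163] injig [  2.6201  -0.2856 227.1163]
d_tool [-0.0026  0.0771  0.0002]
turn -0.0015415193306308286
224
165 2 [ -0.3647   3.7483 172.3269] -3.7928059231202687 11.289437569444967
173 19 [ -0.6591   5.9822 177.4288] -20.089112138420813 21.04317680621945
181 30 [ -1.2616  -5.3172 186.6095] -34.10241515021487 26.00013535631589
189 37 [ -1.1227  -5.6742 192.8294] -39.267717413549086 36.69030763103357
197 45 [ -1.3048  -4.7306 201.342 ] -40.716198883048534 39.46114726235674
205 48 [ -1.2282 -17.3282 208.7608] -46.46379499457681 40.95431360613011
213 31 [ -0.869  -30.8309 217.0913] -46.393320744562416 0.35261804346063286
221 12 [ -1.2375 -23.4084 222.3506] -45.66790402078849 -5.4614001616777905
```

View pics/side11.png

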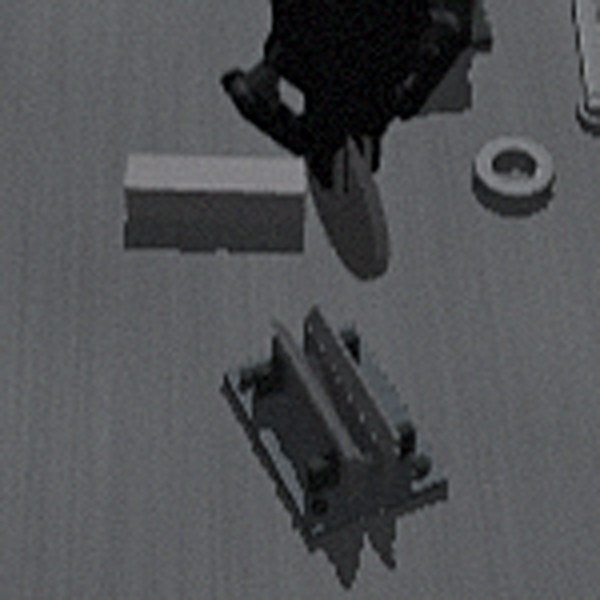

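View pics/top11.png

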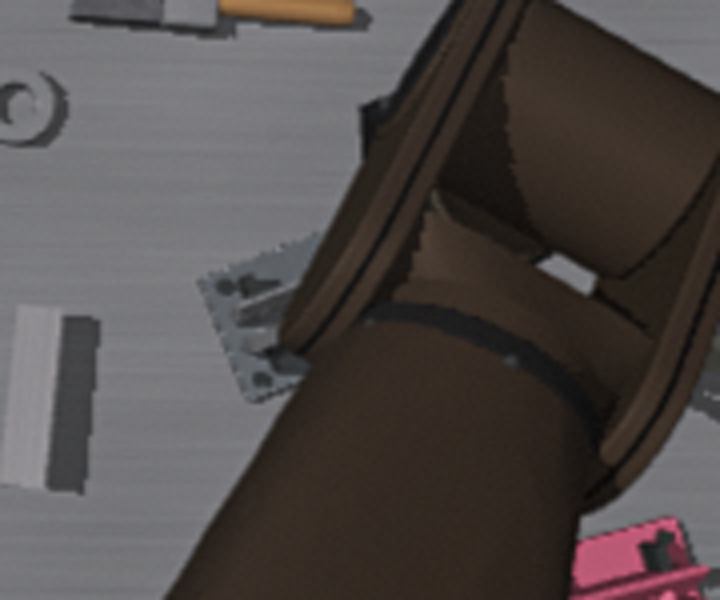

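```bash
python3 -c "
from h import *
import pickle
a,b=pickle.load(open('f0.pkl','rb'));a1,b1=pickle.load(open('f1.pkl','rb'))
for n,f in (('top',a),('side',b),('side1',b1)):
    P=(cloud(f)-J0)@JR*1000
    m=(abs(P[...,0])<40)&(abs(P[...,1])<50)&(P[...,2]>44)&(P[...,2]<62)
    Q=P[m];print(n,np.histogram(Q[:,0],bins=np.arange(-30,31,3))[0])
    h=Q[Q[:,2]>52.5]
    for s in(-1,1):
        k=h[h[:,0]*s>0]
        if len(k)>5: 
            l=np.polyfit(k[:,1],k[:,0],1);print('  ',s,len(k),np.median(k,0),'slope deg',np.rad2deg(l[0]))
    m=(abs(P[...,0])<40)&(abs(P[...,1])<90)&(P[...,2]>44)&(P[...,2]<62)
    print('  y range',np.percentile(P[m][:,1],[1,99]), 'zmax',np.percentile(P[m][:,2],98))
    for z in (57,):
      for u in bot.landmark_of('jig_seat',bot.grab_frame('side'))[:2] if n=='side1' else []: print('seat',u['conf'],JR.T@(ray(b1,u['uv'],.057)-J0)*1000)
for u,f in (((319.4,193.8),a),((249.1,243.5),b)): print(JR.T@(ray(f,u,.057)-J0)*1000)
"
```

```text
top [ 0  0  0  0 21 44 41 41  3  0  0  0 37 44 47 32  0  0  0  0]
   -1 81 [-13.5919  -0.4679  54.8784] slope deg 0.21307462699611762
   1 83 [14.1766 -3.023  55.0566] slope deg 0.17727878350098886
  y range [-54.0456  54.3642] zmax 58.37037226488382
side [ 0  0  0  5 81 28 22  9  0  0  0 39 64 63 39  5  0  0  0  0]
   -1 86 [-15.6578  -1.9183  57.294 ] slope deg -0.21427497788031047
   1 121 [10.8932 -1.3738 56.4925] slope deg 0.01657056204811396
  y range [-55.4764  53.9606] zmax 60.532377208933525
side1 [ 0  0  0  9 89 25 23  9  0  0  0 40 69 61 33  8  0  0  0  0]
   -1 86 [-15.7385  -2.2224  57.4737] slope deg -0.3405810776010244
   1 124 [10.7692 -1.2706 56.457 ] slope deg 0.5097370937819055
  y range [-55.2586  54.5123] zmax 60.78127240009362
seat 0.78 [-254.6396 -107.6529   57.    ]
seat 0.73 [ 75.9977 119.3381  57.    ]
[ 1.8093  3.2054 57.    ]
[-9.3139  5.4383 57.    ]
```

>>> step_arm --plan '[[[-0.003,0.03,0.0015],0,0],[[0,0.03,0],0,0],[[0,0.025,0],0,0],[[0,0.01,0],0,0],[[0,0,0],0,0]]'

```text
t: 12.05
eef_pos: [0.5297, -0.187, 0.1309]
eef_rot: [[0.925, -0.003, -0.38], [0.38, 0.002, 0.925], [-0.002, -1.0, 0.003]]
ft_force: [-0.3, -0.4, -1.4]
width: 0.0071
```

```bash
python3 -c "
from h import *
go(jg(-.5,1.2,72),22.3)
b=bot.grab_frame('side')
save('side12',b['image'][180:310,190:310],5)
"
```

```text
t 12.05 p [ 0.5297 -0.187   0.1309] yaw 22.34060038676419 w 0.0070504126641208024 F [-0.3084 -0.3914 -1.3685] q [-29.8   8.4 110.9   0.   60.9 -52.1]
inpocket mm [-112.1278 -379.3208  130.8893] injig [ -0.4107   2.3069 130.8893]
d_tool [ 0.      0.0589 -0.0013]
turn 0.0007086104266183658
```

View pics/side12.png

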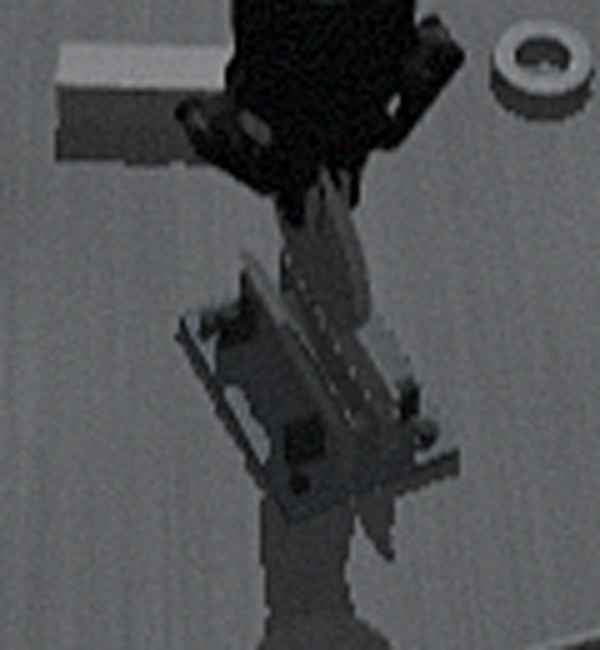

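```bash
python3 -c "
from h import *
import pickle
a1,b=pickle.load(open('f1.pkl','rb'))
for x in (-4,0,4):
  print(x,[ (proj(b,jg(x,y,z))-[190,180])*5 for y,z in ((0,71),(45,115),(-45,115))])
b=bot.grab_frame('side')
P=(cloud(b)-J0)@JR*1000
m=(P[...,2]>66)&(P[...,2]<127)&(abs(P[...,0])<30)&(abs(P[...,1])<60)
Q=P[m]
for z in range(66,127,8):
    s=Q[(Q[:,2]>=z)&(Q[:,2]<z+8)]
    print(z,len(s),np.median(s,0) if len(s) else 0,np.percentile(s[:,0],[5,95]),s[:,1].min(),s[:,1].max())
"
```

```text
-4 [array([310.9235, 304.3345]), array([270.1398, 177.7938]), array([356.1791, 318.8911])]
0 [array([318.5768, 301.3949]), array([277.8759, 174.9773]), array([364.2046, 315.772 ])]
4 [array([326.2136, 298.4617]), array([285.5951, 172.167 ]), array([372.2118, 312.6601])]Traceback (most recent call last):
  File "<string>", line 13, in <module>
    print(z,len(s),np.median(s,0) if len(s) else 0,np.percentile(s[:,0],[5,95]),s[:,1].min(),s[:,1].max())
                                                   ~~~~~~~~~~~~~^^^^^^^^^^^^^^^
    return _quantile_unchecked(
        a, q, axis, out, overwrite_input, method, keepdims, weights)
    return _ureduce(a,
                    func=_quantile_ureduce_func,
    ...<5 lines>...
                    overwrite_input=overwrite_input,
                    method=method)
    r = func(a, **kwargs)
    result = _quantile(arr,
                       quantiles=q,
    ...<2 lines>...
                       out=out,
                       weights=wgt)
    slices_having_nans = np.isnan(arr[-1, ...])
                                  ~~~^^^^^^^^^
IndexError: index -1 is out of bounds for axis 0 with size 0
```

>>> step_arm --plan '[[[0,0.012,-0.001],0,0],[[0,0.01,0],0,0],[[0,0.006,0],0,0],[[0,0.004,0],0,0],[[0,0,0],0,0]]'

```text
t: 12.65
eef_pos: [0.5304, -0.1888, 0.0996]
eef_rot: [[0.925, -0.002, -0.379], [0.379, 0.001, 0.925], [-0.001, -1.0, 0.001]]
ft_force: [1.1, 0.0, -1.4]
width: 0.0071
```

>>> step_arm --plan '[[[0,0.004,0],0,0],[[0,0.004,0],0,0],[[0,0,0],0,0]]'

```text
t: 12.95
eef_pos: [0.5306, -0.1889, 0.092]
eef_rot: [[0.925, -0.001, -0.379], [0.379, 0.001, 0.925], [-0.001, -1.0, 0.001]]
ft_force: [0.3, 1.1, -1.2]
width: 0.0072
```

```bash
python3 -c "
from h import *
go(None)
print(bot.get_state()['wrist_torque'])
b=bot.grab_frame('side')
save('side13',b['image'][180:310,190:310],5)
"
```

```text
t 12.95 p [ 0.5306 -0.1889  0.092 ] yaw 22.286208228966128 w 0.007181218149161411 F [ 0.2826  1.1284 -1.1988] q [-29.9  11.5 112.   -0.   56.6 -52.2]
inpocket mm [-111.4854 -381.286    91.9855] injig [-0.3637  0.2399 91.9855]
[0.023  0.042  0.0007]
```

View pics/side13.png

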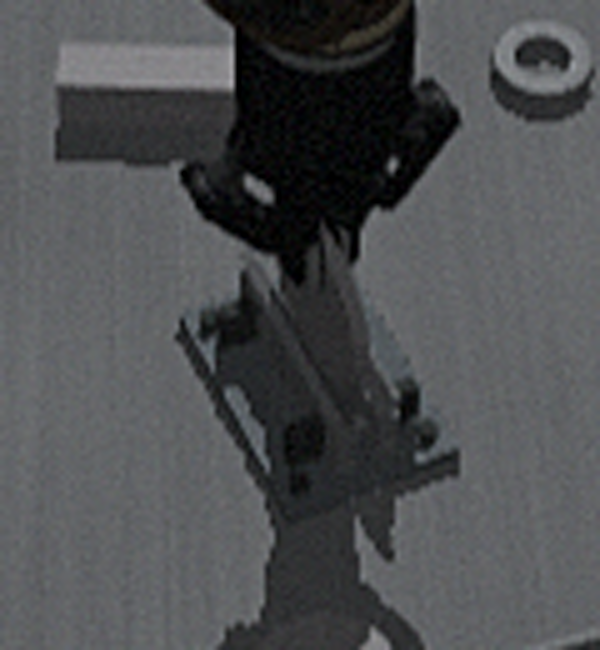

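Side crop: the blank (330,330) has entered between the cheeks with no contact force. I'm continuing slowly.

>>> step_arm --plan '[[[0,0.004,0],0,0],[[0,0.004,0],0,0],[[0,0.003,0],0,0],[[0,0,0],0,0]]'

```text
t: 13.4
eef_pos: [0.5305, -0.1888, 0.0808]
eef_rot: [[0.925, -0.001, -0.379], [0.379, 0.001, 0.925], [-0.001, -1.0, 0.001]]
ft_force: [-0.7, -0.0, -1.4]
width: 0.0072
```

>>> step_arm --plan '[[[0,0.002,0],0,0],[[0,0.002,0],0,0],[[0,0,0],0,0]]'

```text
t: 13.7
eef_pos: [0.5307, -0.189, 0.0773]
eef_rot: [[0.925, -0.001, -0.379], [0.379, 0.0, 0.925], [-0.0, -1.0, 0.0]]
ft_force: [-0.2, -0.1, -1.7]
width: 0.0072
```

>>> step_arm --plan '[[[0,0.001,0],0,0],[[0,0.001,0],0,0],[[0,0,0],0,0]]'

```text
t: 14.0
eef_pos: [0.5308, -0.189, 0.0755]
eef_rot: [[0.925, -0.0, -0.379], [0.379, 0.0, 0.925], [-0.0, -1.0, 0.0]]
ft_force: [0.0, -0.4, -1.3]
width: 0.0068
```

>>> step_arm --plan '[[[0,0.001,0],0,0],[[0,0.001,0],0,0],[[0,0,0],0,0]]'

```text
t: 14.3
eef_pos: [0.5308, -0.189, 0.0734]
eef_rot: [[0.925, -0.0, -0.379], [0.379, 0.0, 0.925], [-0.0, -1.0, 0.0]]
ft_force: [-0.2, 0.8, -1.8]
width: 0.0071
```

>>> step_arm --plan '[[[0,0.001,0],0,0],[[0,0.001,0],0,0],[[0,0,0],0,0]]'

```text
t: 14.6
eef_pos: [0.5308, -0.189, 0.0714]
eef_rot: [[0.925, -0.0, -0.379], [0.379, 0.0, 0.925], [-0.0, -1.0, 0.0]]
ft_force: [0.1, -0.5, -2.1]
width: 0.0073
```

>>> step_arm --plan '[[[0,0.001,0],0,0],[[0,0.001,0],0,0],[[0,0,0],0,0]]'

```text
t: 14.9
eef_pos: [0.5311, -0.1891, 0.0701]
eef_rot: [[0.925, 0.0, -0.379], [0.379, -0.0, 0.925], [0.0, -1.0, -0.0]]
ft_force: [-0.7, -0.2, 2.4]
width: 0.0074
```

```bash
python3 -c "
from h import *
go(None)
b=bot.grab_frame('side')
save('side14',b['image'][180:310,190:310],5)
P=(cloud(b)-J0)@JR*1000
m=(P[...,2]>60)&(P[...,2]<110)&(abs(P[...,0])<8)&(abs(P[...,1])<60)
Q=P[m];print(len(Q))
for y in range(-50,50,5):
    s=Q[(Q[:,1]>=y)&(Q[:,1]<y+5)]
    if len(s): print(y,len(s),np.median(s,0),s[:,2].max())
"
```

```text
t 14.9 p [ 0.5311 -0.1891  0.0701] yaw 22.294192135313786 w 0.007433227103090549 F [-0.7106 -0.1782  2.3574] q [-29.9  13.4 112.4   0.   54.2 -52.2]
inpocket mm [-110.981  -381.5221   70.107 ] injig [ 0.0509 -0.1319 70.107 ]
172
-50 3 [ -3.6467 -45.8014  68.5447] 69.81334014504236
-45 21 [ -0.4192 -41.9739  71.4768] 83.55243089509115
-40 20 [ -3.1142 -37.377   82.1234] 90.53547879816944
-35 17 [ -2.4039 -32.2632  87.6562] 94.50487448058105
-30 18 [ -3.2657 -26.3331  91.2192] 98.0627599973147
-25 17 [ -3.4787 -21.6947  95.4536] 104.13733444139429
-20 19 [ -3.1766 -17.7115  97.1874] 105.18097266555549
-15 21 [ -4.037  -11.4169  96.6021] 106.58009525721913
-10 26 [ -3.6941  -8.3652 101.3407] 109.16043918029247
-5 5 [ -0.2168  -3.2589 102.7556] 104.56571059058268
0 3 [  1.9645   3.5595 104.937 ] 105.54817480284693
5 2 [  4.3225   5.935  106.6266] 108.0559149343536
```

View pics/side14.png

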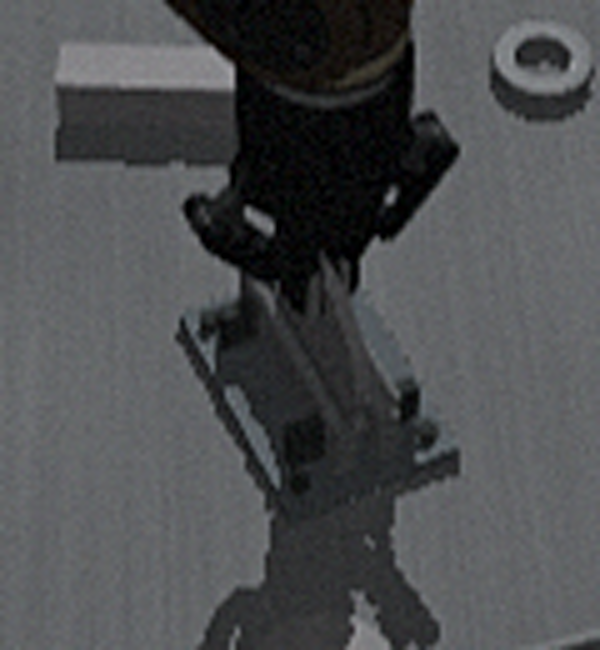

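>>> step_arm --plan '[[[0,0.001,0],0,0],[[0,0,0],0,0]]'

```text
t: 15.15
eef_pos: [0.5312, -0.1891, 0.07]
eef_rot: [[0.925, -0.0, -0.379], [0.379, 0.0, 0.925], [-0.0, -1.0, 0.0]]
ft_force: [-2.7, 2.6, 8.0]
width: 0.0069
```

>>> step_arm --plan '[[[0,-0.001,0],0,0],[[0,0,0],0,8],[[0,0,0],0,12],[[0,0,0],0,20],[[0,0,0],0,30]]'

```text
t: 15.65
eef_pos: [0.5309, -0.1891, 0.0692]
eef_rot: [[0.925, -0.0, -0.379], [0.379, 0.0, 0.925], [-0.0, -1.0, 0.0]]
ft_force: [-0.5, -0.7, 0.1]
width: 0.0256
```

>>> step_arm --plan '[[[0,0,0],0,40],[[0,0,0],0,40],[[0,0,0],0,40]]'

```text
t: 15.95
eef_pos: [0.5309, -0.1891, 0.0695]
eef_rot: [[0.925, -0.0, -0.379], [0.379, 0.0, 0.925], [-0.0, -1.0, 0.0]]
ft_force: [-0.8, 0.7, -0.0]
width: 0.0341
```

```bash
python3 -c "
from h import *
go(None)
b=bot.grab_frame('side')
save('side15',b['image'][180:310,190:310],5)
"
```

```text
t 15.95 p [ 0.5309 -0.1891  0.0695] yaw 22.287536470143934 w 0.03406608309361582 F [-0.7516  0.6584 -0.0064] q [-29.9  13.4 112.5  -0.   54.1 -52.2]
inpocket mm [-111.1652 -381.5      69.5157] injig [-0.119  -0.0575 69.5157]
```

View pics/side15.png

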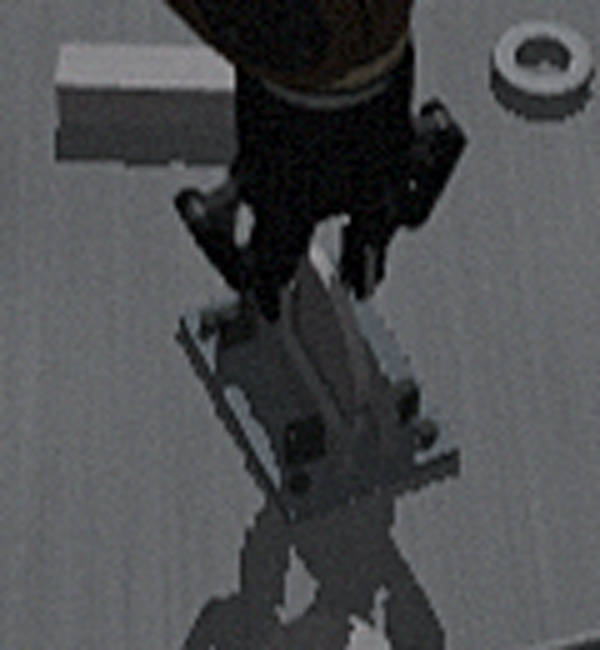

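Released: the blank stands between the cheeks and both fingers are clear of it. I'm rising straight up.

>>> step_arm --plan '[[[0,-0.01,0],0,40],[[0,-0.03,0],0,40],[[0,-0.04,0],0,40],[[0,-0.04,0],0,40],[[0,-0.04,0],0,40]]'

```text
t: 16.5
eef_pos: [0.5308, -0.189, 0.232]
eef_rot: [[0.925, 0.001, -0.379], [0.379, -0.0, 0.925], [0.001, -1.0, -0.001]]
ft_force: [0.3, -0.0, -0.2]
width: 0.0343
```

>>> step_arm --plan '[[[0,0,0.04],0,40],[[0,0,0.04],0,40],[[0,0,0.04],0,40],[[0,0,0.04],0,40],[[0,0,0.02],0,40]]'

```text
t: 17.0
eef_pos: [0.4614, -0.0203, 0.2303]
eef_rot: [[0.925, 0.001, -0.381], [0.381, 0.0, 0.925], [0.001, -1.0, 0.0]]
ft_force: [0.0, -0.4, -1.3]
width: 0.0348
```

>>> step_arm --plan '[[[0,0,0],0,40],[[0,0,0],0,40]]'

```text
t: 17.2
eef_pos: [0.4629, -0.0226, 0.2304]
eef_rot: [[0.925, 0.002, -0.38], [0.38, -0.001, 0.925], [0.001, -1.0, -0.001]]
ft_force: [0.1, 0.1, -0.2]
width: 0.034
```

```bash
python3 -c "
from h import *
go(None)
b=bot.grab_frame('side');a=bot.grab_frame('top')
A=cv2.resize(a['image'][165:225,282:354],(400,333),interpolation=cv2.INTER_CUBIC)
B=cv2.resize(b['image'][200:300,210:310],(333,333),interpolation=cv2.INTER_CUBIC)
save('end',cv2.convertScaleAbs(np.hstack([A,B]),alpha=1.6),1); save('endside',b['image'],1.5)
for n,f in (('top',a),('side',b)):
    P=(cloud(f)-J0)@JR*1000
    m=(P[...,2]>65)&(P[...,2]<115)&(abs(P[...,0])<25)&(abs(P[...,1])<60)
    Q=P[m];print(n,len(Q),'mean',Q.mean(0),'z98',np.percentile(Q[:,2],98),'y',np.percentile(Q[:,1],[1,99]))
    l=np.polyfit(Q[:,1],Q[:,0],1);k=np.polyfit(Q[:,2],Q[:,0],1);print(' slopes deg',np.rad2deg(l[0]),np.rad2deg(k[0]))
"
```

```text
t 17.2 p [ 0.4629 -0.0226  0.2304] yaw 22.344793899298992 w 0.034048569201466754 F [ 0.1274  0.0764 -0.2495] q [-15.4 -11.3 119.1  -0.   72.1 -37.7]
inpocket mm [-162.8636 -209.2463  230.4355] injig [  0.1759 179.7868 230.4355]
top 102 mean [ 1.0893 -0.6122 94.2665] z98 103.10754062736238 y [-39.2781  33.0154]
 slopes deg -0.1736799551498138 5.754891574418998
side 237 mean [-2.1177 -7.7936 87.1556] z98 104.75968505546716 y [-44.6053  39.8123]
 slopes deg -1.5609694398330651 4.378856054542157
```

View pics/end.png

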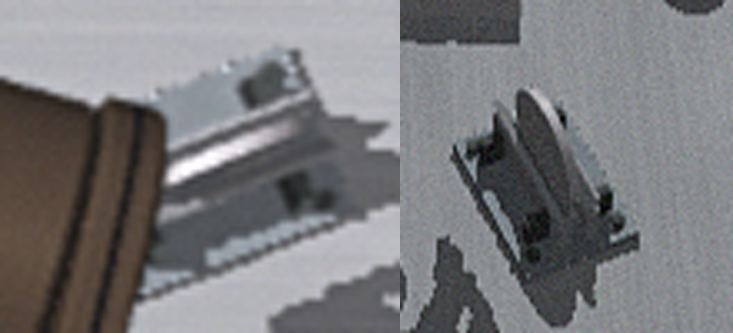

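View pics/endside.png

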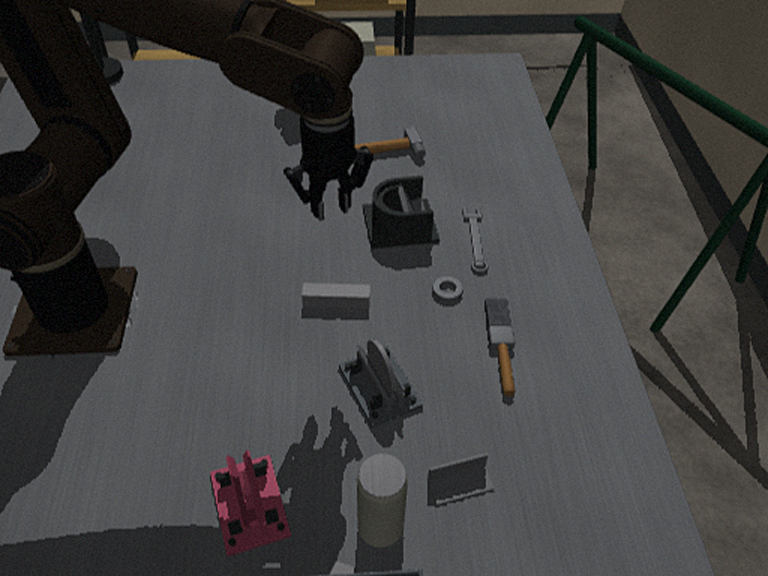

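```bash
python3 -c "
from h import *
print(bot.finish_job())"
```

```text
the job is handed in; nothing more can be done
None
```

The blank is standing on edge in the grey jig's slot, released, and the job is handed in at about 17 s of the 48 s allowed. `finish_job` reports no verdict, so what follows is from my own checks.

- **Tipping:** I pressed the free edge about 26 mm past the tipping edge with the fingers shut. The blank tipped and stayed leaning by itself, with its top edge at about 100 mm, as described.
- **Gripping:** The tool only points down, so I nudged the raised edge upright between loosely set jaws before gripping it and lifting it out.
- **Placing:** I turned the blank to the jig's yaw (22.3°) and lowered it into the slot until the wrist felt the cradle, about 8 N at most. Then I let go and moved the arm clear.
- **Position at the end:** The top of the blank reads 103 mm (top camera) and 105 mm (side camera) against 102 mm expected. Both cameras put its middle within about 3 mm of the slot centre.
- **Angle at the end:** Its yaw is within 2° of the slot, and it leans about 4–6° (up to 0.1 rad) within the slot's play; the limit is 0.2 rad.
- **Bystanders:** In the last side picture they stand where they did at the start. I compared by eye, not by measurement.
- **Disagreements:** The two cameras differed by about 2–3 mm on the slot centre, and I used a value between them. The network's jig-seat points did not fit the picture well, so I relied on depth and force instead.

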